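# Put the hole saws back on their board in order of size

## Task

Put the four hole saws away on their storage board in order of size: the smallest on the ring next to the block of drill bits, then rising ring by ring to the largest at the other end of the row. Each stands upright on its teeth, centred in its ring, set down rather than dropped; leave the tin that stands on the bench where it is.

Things in the scene. Friction and masses are not known exactly. Their poses are not given: they have to be found in the camera images.
- saw_1: The smallest of four loose hole saws: a grey steel cup 28 mm in diameter and 40 mm high with fine teeth round its lower rim, standing upright on the bench, teeth down. On top of the cup a hub 22 mm in diameter and 8 mm high, then a plain round shank 10 mm in diameter and 34 mm long pointing up, so the shank runs from 48 to 82 mm above the teeth; it is the place to grip. About 100 g. Origin: centre of the underside (teeth); z up along the shank.
- saw_2: The second smallest of four loose hole saws: a grey steel cup 40 mm in diameter and 40 mm high with fine teeth round its lower rim, standing upright on the bench, teeth down. On top of the cup a hub 22 mm in diameter and 8 mm high, then a plain round shank 10 mm in diameter and 34 mm long pointing up, so the shank runs from 48 to 82 mm above the teeth; it is the place to grip. About 150 g. Origin: centre of the underside (teeth); z up along the shank.
- saw_3: The second largest of four loose hole saws: a grey steel cup 52 mm in diameter and 40 mm high with fine teeth round its lower rim, standing upright on the bench, teeth down. On top of the cup a hub 22 mm in diameter and 8 mm high, then a plain round shank 10 mm in diameter and 34 mm long pointing up, so the shank runs from 48 to 82 mm above the teeth; it is the place to grip. About 210 g. Origin: centre of the underside (teeth); z up along the shank.
- saw_4: The largest of four loose hole saws: a grey steel cup 64 mm in diameter and 40 mm high with fine teeth round its lower rim, standing upright on the bench, teeth down. On top of the cup a hub 22 mm in diameter and 8 mm high, then a plain round shank 10 mm in diameter and 34 mm long pointing up, so the shank runs from 48 to 82 mm above the teeth; it is the place to grip. About 280 g. Origin: centre of the underside (teeth); z up along the shank.
- ring_a: One of four equal dark rings (74 mm outside diameter, with a centre dot) drawn in a straight row 82 mm apart on the storage board, the end one on the -y side of the row. Flat, nothing to collide with. Origin: centre of the ring, on the board's top surface, 18 mm above the bench; y axis along the row. The board (white laminate, 110 x 540 x 18 mm, screwed down) varies in place and heading.
- ring_b: One of four equal dark rings (74 mm outside diameter, with a centre dot) drawn in a straight row 82 mm apart on the storage board, the second from the -y end. Flat, nothing to collide with. Origin: centre of the ring, on the board's top surface, 18 mm above the bench; y axis along the row. The board (white laminate, 110 x 540 x 18 mm, screwed down) varies in place and heading.
- ring_c: One of four equal dark rings (74 mm outside diameter, with a centre dot) drawn in a straight row 82 mm apart on the storage board, the second from the +y end. Flat, nothing to collide with. Origin: centre of the ring, on the board's top surface, 18 mm above the bench; y axis along the row. The board (white laminate, 110 x 540 x 18 mm, screwed down) varies in place and heading.
- ring_d: One of four equal dark rings (74 mm outside diameter, with a centre dot) drawn in a straight row 82 mm apart on the storage board, the end one on the +y side of the row. Flat, nothing to collide with. Origin: centre of the ring, on the board's top surface, 18 mm above the bench; y axis along the row. The board (white laminate, 110 x 540 x 18 mm, screwed down) varies in place and heading.
- bit_block: Wooden block (75 x 50 x 35 mm) holding four steel drill bits upright in a row, tips up to 80 mm above the board. Fixed on the storage board at one end of the row of rings, 97 mm beyond the nearest ring's centre; at which end differs from start to start (a shallow round metal dish with wooden plugs is at the other end). Origin: centre of its underside.
- tin: Bystander: aluminium tin, 70 mm diameter, 80 mm high, standing loose on the bench. Origin: centre of the underside.

How it is judged:
By the outcome, as a careful person would: the job done as asked, in the order asked, and still so for the second after the job is handed in, with the robot touching nothing.
It also fails if it takes over 90 s, if anything falls off the work surface, if the arm or the gripper's body presses on something with over 40 N, if the wrist force passes 120 N, or if a joint passes its speed limit or range.

## Robot

A 6-joint arm with a two-finger parallel gripper is mounted at the origin on the work surface. World frame = base frame: x ahead of the robot, y to its left, z up, the work surface at z = 0. Lengths are in mm, angles in rad, forces in N, time in s.
With the tool pointing down it reaches from about 275 to 850 mm from the base axis. Payload 19 kg.
Tool frame: the origin (TCP) lies on the mounting face of the last link; the fingertips stand 173 mm ahead of it and the grasp point (between the pads) lies 155 mm ahead of it; z points along the fingers, y is the line along which they close (so a half turn about z gives the same grasp; the last joint's range is limited). The gripper opens to 85 mm and grips with 20 to 120 N. Pads are 22 mm wide; open, the fingers measure 114 mm over their backs; the gripper's body (76 mm by 85 mm) begins 54 mm behind the grasp point. The pads swing forward as they close: fully open they stand 13 mm farther back than shut.
Start: joints at [1.007, 0.15, 1.437, -0, 1.554, -0.134], TCP at [239.606, 522.686, 404.667] pointing down, gripper open.
Joint ranges: [-2.8, 2.8], [-0.68, 2.1], [0.12, 2.68], [-1.39, 4.53], [0.16, 2.79], [-2.81, 2.81]. Speed limits (rad/s): [1.89, 1.89, 2.22, 3.01, 3.01, 3.01].

## Interface

Orientations are given as a unit quaternion [x, y, z, w].
In Python, from cell import manip gives the robot as it stands.
- The arm moves only by the tool send_rows, never from a script. Its argument "rows" is a list of rows, each a list of 7 numbers: the shift along the tool's x, y, z normalised to -1 to 1, where 1 is 25 mm, then the turn, a rotation vector about the tool's x, y, z normalised to -1 to 1, where 1 is 120 degrees, then the closure, from 0 (fully open) to 1 (shut). In form: [[x, y, z, rx, ry, rz, hand], ...]. A call has exactly 8 rows; each row shifts and turns the commanded pose from where the row before left it, along the tool's axes as they then stand; what a row does not reach is not made up. A row lasts 1/12 s, in which the tool goes at most 41.7 mm and 7.16 degrees, less where a joint would pass 70% of its speed; a pose out of reach is approached as far as the arm can. A call with a number of a shift or a turn outside -1 to 1 is refused whole. A call with a gripper value outside its range is refused whole. The fingers move at their own pace and stop on an object; "force" is the grip in N (left out, the last holds). Time passes only in rows, so rows that do not move let the fingers close, or fill a call up. It gives the time, the measured TCP pose, the force, the opening and the grip force at its end, in the units of the state.
- manip.get_state(): the state, without advancing time (a new reading comes with each control period).
- manip.grab_frame(name): name is "scene" or "side" or "wrist"; returns (picture, depth): 384x512x3 uint8, blue, green, red; 384x512 float32, mm along the optical axis (not along the pixel's ray), 0 where there is no reading.
- manip.get_calibration(name): a dict with "fx", "fy", "cx", "cy" (pixels), "distortion" ([k1, k2, p1, p2, k3] as OpenCV has them; the pictures are not rectified), "extrinsics" (4x4, takes a point from world to camera coordinates). Camera axes: x right, y up, looking along -z (the intrinsics and any distortion apply to the point x, -y, -z); pixel columns grow to the right and rows downward; lengths in mm; the calibration is good to about 2 mm. A picture is of the moment at which its call begins: read the wrist's pose just before it. get_calibration takes no time and is no camera call; for the wrist camera it gives the pose at the moment of the call.
- manip.close_job(): hands the job in; it is judged then, once.
The state is a dict: "t": time; "q": joint angles; "dq": joint speeds; "effort": joint torques, N m; "eef_pos": TCP position; "tool_rot": TCP orientation; "ft_force": force on the tool from outside, world axes, zero at the start; "ft_torque": the same for the moment, N m; "width": finger opening in mm; "gripper_force": force on a finger pad.
Only numpy, scipy, OpenCV 4.12 (cv2) and the standard library are available. Lean on these libraries where they do the work, as an engineer would, in place of code of your own. Each camera call takes 0.05 s, during which the arm holds its last target. There are 200 camera calls.

## Working session

There is one attempt and no reset: what is moved stays moved. The work goes in short steps, Python scripts to look and compute and a tool call to move; the robot and the scene stay as the last step left them, time stands still between calls to the robot, and variables do not carry over. Pictures are saved under pics/ and viewed, at most 14 in all, crops included, and the job is handed in when it is done.

Besides the shell and the picture viewer there is one more tool, called after "Emit:" by a JSON object that holds its "method" and its "body". send_rows: Moves the arm, as the interface text tells. Its arguments: {"type":"object","properties":{"rows":{"type":"array"},"force":{"type":"number"}},"required":["rows"]}

```bash
mkdir -p pics
cat > h.py <<'E'
import numpy as np, cv2
from cell import manip
def shot(n,f):
    c=manip.get_calibration(n); p,d=manip.grab_frame(n); cv2.imwrite(f'pics/{f}.png',p); np.savez(f'pics/{f}.npz',p=p,d=d,**{k:np.array(v) for k,v in c.items()}); return p,d,c
def load(f): return np.load(f'pics/{f}.npz')
def ray(c,u,v):
    K=np.array([[c['fx'],0,c['cx']],[0,c['fy'],c['cy']],[0,0,1]],float)
    x,y=cv2.undistortPoints(np.array([[[u,v]]],float),K,np.array(c['distortion'],float))[0,0]
    T=np.linalg.inv(np.array(c['extrinsics'])); return T[:3,3],T[:3,:3]@np.array([x,-y,-1])
def atz(c,u,v,z):
    o,r=ray(c,u,v); return o+r*(z-o[2])/r[2]
def cloud(c,d):
    K=np.array([[c['fx'],0,c['cx']],[0,c['fy'],c['cy']],[0,0,1]],float)
    h,w=d.shape; uv=np.stack(np.meshgrid(np.arange(w),np.arange(h)),-1).reshape(-1,1,2).astype(float)
    xy=cv2.undistortPoints(uv,K,np.array(c['distortion'],float)).reshape(h,w,2)
    P=np.stack([xy[...,0]*d,-xy[...,1]*d,-d],-1); T=np.linalg.inv(np.array(c['extrinsics']))
    return P@T[:3,:3].T+T[:3,3]
E
python3 - <<'E'
from h import *
a=shot('scene','s0')[0]; b=shot('side','d0')[0]; w=shot('wrist','w0')[0]
cv2.imwrite('pics/sd0.png',np.hstack([a,b])[:, :][::1] if 0 else cv2.resize(np.hstack([a,b]),(800,300)))
s=manip.get_state(); print(s)
E
```

```text
{'t': 0.15, 'q': array([ 1.00699059e+00,  1.50878890e-01,  1.43783827e+00,  1.91374321e-05,
        1.55380053e+00, -1.34020877e-01]), 'dq': array([ 0.00068773, -0.0007745 , -0.0026551 ,  0.00065978, -0.00149036,
       -0.00112433]), 'effort': array([ 2.43453971e-03, -7.13383412e+01, -5.71041656e+01, -1.55649404e-04,
        7.05349768e-03,  1.15829403e-04]), 'eef_pos': array([239.60410985, 522.67828713, 404.23235746]), 'tool_rot': array([ 2.13242475e-01,  9.76999198e-01, -4.31378221e-04, -1.67115013e-04]), 'ft_force': array([ 0.68529852, -0.43143757,  0.61623452]), 'ft_torque': array([ 0.05392667,  0.00639415, -0.0001106 ]), 'gripper_force': 0.0, 'width': 84.9797276798255}
```

View pics/s0.png

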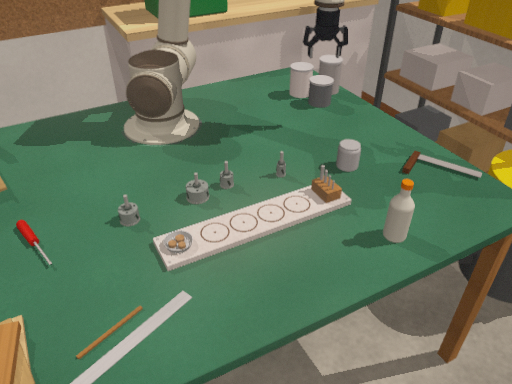

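View pics/d0.png

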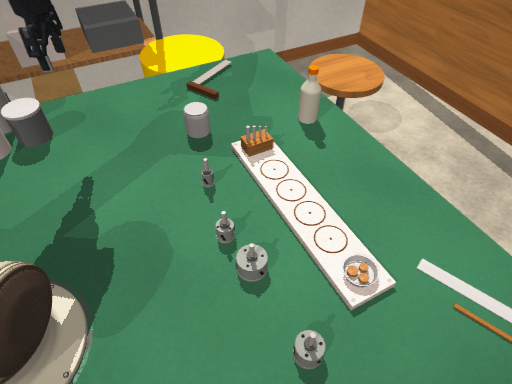

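The scene view shows saws at (128,213), (197,191), (226,180) and (281,168). The rings run from (215,232) to (297,204), with the bit block at (326,188) and the dish at (178,242). The side view shows the shank tops at about (205,160), (224,213), (252,246) and (309,338). I'll measure these next.

Run:
```python
from h import *
from scipy import ndimage as N, optimize as O
for f in('s0','d0'):
    c=load(f); P=cloud(c,c['d']); 
    m=(P[...,2]>20)&(P[...,2]<90)&(c['d']>0)&(P[...,0]>150)&(P[...,0]<850)&(abs(P[...,1])<600)
    L,n=N.label(m)
    print(f)
    for i in range(1,n+1):
        k=L==i
        if k.sum()<40: continue
        q=P[k]; 
        cup=q[(q[:,2]>22)&(q[:,2]<38)]; top=q[q[:,2]>55]; v,u=np.argwhere(k).mean(0)
        r=None
        if len(cup)>8:
            r=O.least_squares(lambda x:np.hypot(cup[:,0]-x[0],cup[:,1]-x[1])-x[2],[*cup[:,:2].mean(0)+0,20],loss='soft_l1').x.round(1)
        print(k.sum(),(u.round(),v.round()),'zmax',q[:,2].max().round(1),'top',top.mean(0).round(1) if len(top) else None,'n',len(top),'fit',r)
rs={'s0':[(215,232),(244,222),(271,213),(297,204)],'d0':[(331,239),(310,213),(291,190),(275,170)]}
for f in rs:
    for u,v in rs[f]: print(f,u,v,atz(load(f),u,v,18).round(1))
tops={'s0':[(125.5,196),(196,174),(226,162),(282,152)],'d0':[(309,334),(251,243),(223.5,211),(205,159)]}
for f in tops:
    a=cv2.resize(load(f)['p'],None,fx=1,fy=1)
    o=[cv2.resize(a[int(v)-12:int(v)+38,int(u)-25:int(u)+25],(390,290) if 0 else (290,290),interpolation=cv2.INTER_CUBIC) for u,v in tops[f]]
    if f=='s0': A=o
    else: cv2.imwrite('pics/crop.png',cv2.resize(np.vstack([np.hstack(A),np.hstack(o)]),(800,400)))
```

```text
s0
547 (np.float64(349.0), np.float64(153.0)) zmax 80.4 top [541.2 423.4  71.6] n 329 fit [531.9 432.1  35.1]
119 (np.float64(281.0), np.float64(163.0)) zmax 79.8 top [476.9 219.7  68.4] n 30 fit [476.2 220.6  13. ]
174 (np.float64(226.0), np.float64(175.0)) zmax 80.6 top [449.5  50.4  68.4] n 26 fit [448.5  50.5  17.3]
589 (np.float64(326.0), np.float64(187.0)) zmax 89.8 top [634.4 267.8  71.5] n 103 fit [642.4 275.7  36.7]
367 (np.float64(197.0), np.float64(188.0)) zmax 81.7 top [464.  -49.3  69.8] n 31 fit [463.9 -49.4  27.6]
315 (np.float64(127.0), np.float64(210.0)) zmax 79.7 top [ 471.1 -249.4   69. ] n 35 fit [ 469.9 -248.7   22.5]
110 (np.float64(387.0), np.float64(220.0)) zmax 88.2 top [841.4 310.2  71.9] n 52 fit [851.8 346.7  38.5]
155 (np.float64(26.0), np.float64(229.0)) zmax 27.1 top None n 0 fit [  534.3 -1000.    515.5]
405 (np.float64(177.0), np.float64(241.0)) zmax 36.1 top None n 0 fit [ 635.6 -168.3   27. ]
1060 (np.float64(9.0), np.float64(350.0)) zmax 42.1 top None n 0 fit [ 54957.6 453421.2 457206.4]
d0
325 (np.float64(306.0), np.float64(107.0)) zmax 90.0 top [
[... 333 characters left out ...]
 71.7] n 43 fit [475.4 220.2  14.6]
342 (np.float64(225.0), np.float64(226.0)) zmax 83.4 top [445.4  47.1  71.5] n 51 fit [446.4  49.4  19.6]
832 (np.float64(252.0), np.float64(260.0)) zmax 84.0 top [460.6 -52.3  73.1] n 55 fit [461.2 -49.7  31.7]
898 (np.float64(360.0), np.float64(270.0)) zmax 36.7 top None n 0 fit [ 645.5 -169.    26.3]
872 (np.float64(309.0), np.float64(347.0)) zmax 85.0 top [ 467.4 -251.1   74.2] n 70 fit [ 469.7 -249.3   26.2]
s0 215 232 [642.1 -73.3  18. ]
s0 244 222 [642.1   9.2  18. ]
s0 271 213 [643.3  89.5  18. ]
s0 297 204 [643.3 171.7  18. ]
d0 331 239 [640.9 -76.6  18. ]
d0 310 213 [640.6   5.7  18. ]
d0 291 190 [639.4  87.9  18. ]
d0 275 170 [639.4 166.8  18. ]
```

View pics/crop.png

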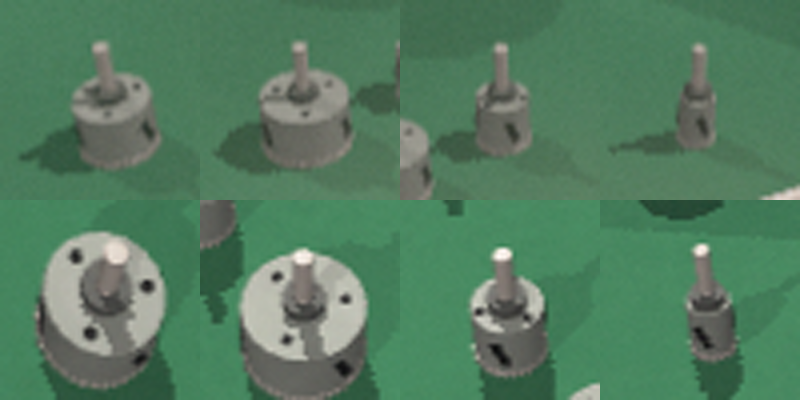

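Sizes and positions agree: 
- saw_1 is at about (476,220), saw_2 (447,50), saw_4 (462,-50) and saw_3 (470,-249). 
- The block is at +y, so saw_1 goes to ring d, saw_2 to c, saw_3 to b and saw_4 to a. 

I'll turn the tool square to the world axes and go over saw_1.

Emit:
{"method": "send_rows", "body": {"rows": [[0, 0, 0, 0, 0, -0.0513, 0], [0, 0, 0, 0, 0, -0.0513, 0], [0, 0, 0, 0, 0, -0.0513, 0], [0, 0, 0, 0, 0, -0.0513, 0], [-0.8, -1, 0, 0, 0, 0, 0], [-0.8, -1, 0, 0, 0, 0, 0], [-0.8, -1, 0, 0, 0, 0, 0], [-0.8, -1, 0, 0, 0, 0, 0]], "force": 40}}

```text
t: 0.82
eef_pos: [320.1, 421.6, 404.4]
tool_rot: [-0.0, 1.0, -0.0, -0.0]
ft_force: [-0.1, 0.6, 0.0]
width: 85.4
gripper_force: 0.0
```

Emit:
{"method": "send_rows", "body": {"rows": [[-0.78, -1, 0.2, 0, 0, 0, 0], [-0.78, -1, 0.2, 0, 0, 0, 0], [-0.78, -1, 0.2, 0, 0, 0, 0], [-0.78, -1, 0.2, 0, 0, 0, 0], [-0.78, -1, 0.2, 0, 0, 0, 0], [-0.78, -1, 0.2, 0, 0, 0, 0], [-0.78, -1, 0.2, 0, 0, 0, 0], [-0.78, -1, 0.2, 0, 0, 0, 0]]}}

```text
t: 1.48
eef_pos: [476.3, 221.2, 364.4]
tool_rot: [0.0, 1.0, -0.0, -0.0]
ft_force: [0.7, 0.5, 0.7]
width: 85.5
gripper_force: 0.0
```

Run:
```python
from h import *
p,d,c=shot('wrist','w1'); s=manip.get_state(); print(s['t'],s['eef_pos'],s['tool_rot'],s['q'])
T=np.linalg.inv(c['extrinsics']); print(T.round(3))
```

```text
1.5333 [478.81351606 217.94225581 363.08129414] [ 1.00032389e-03  9.99998827e-01 -1.12786229e-03 -2.71906418e-04] [ 0.28121476  0.06696889  1.61391406 -0.00202706  1.46186041 -1.28735937]
[[ 0.00000e+00 -9.53000e-01 -3.04000e-01  3.98575e+02]
 [ 1.00000e+00  0.00000e+00 -0.00000e+00  2.21967e+02]
 [ 0.00000e+00 -3.04000e-01  9.53000e-01  3.33086e+02]
 [ 0.00000e+00  0.00000e+00  0.00000e+00  1.00000e+00]]
```

View pics/w1.png

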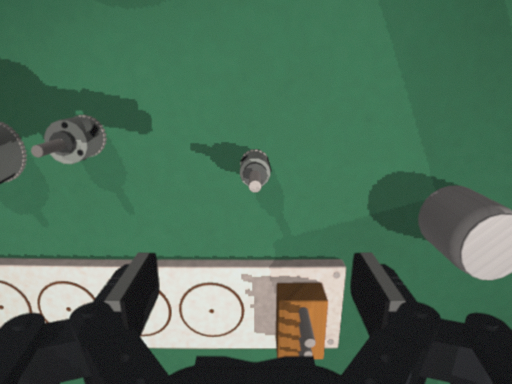

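The wrist view shows saw_1's shank top at (255,186), saw_2's at (37,151), and ring d's dot at (211,310). The arm was still settling, so I'll take another frame and measure on that.

Run:
```python
from h import *
for i in range(4): p,d,c=shot('wrist','w2')
s=manip.get_state(); print(s['t'],s['eef_pos'],s['tool_rot'])
c=manip.get_calibration('wrist')
a=load('w1')['p'];
dx=cv2.phaseCorrelate(np.float32(a[:240,:,1]),np.float32(p[:240,:,1])); print('img shift',dx)
P=cloud(c,d); m=(P[...,2]>77)&(P[...,2]<87)&(d>0)
m[250:]=0
from scipy import ndimage as N
L,n=N.label(m)
for i in range(1,n+1):
    k=L==i
    if 20<k.sum()<3000: 
        v,u=np.argwhere(k).mean(0); print(k.sum(),u.round(1),v.round(1),P[k].mean(0).round(1), atz(c,u,v,82).round(1))
m=(P[...,2]>22)&(P[...,2]<38)&(d>0); m[:, :200]=0; m[:,310:]=0; m[250:]=0
q=P[m]; print('cup',q[:,:2].min(0),q[:,:2].max(0))
g=cv2.cvtColor(p,cv2.COLOR_BGR2GRAY)
crop=cv2.resize(p[260:350,0:260],(780,270),interpolation=cv2.INTER_CUBIC)
c2=cv2.resize(p[135:215,210:300],None,fx=3.5,fy=3.5,interpolation=cv2.INTER_CUBIC)
o=np.zeros((560,780,3),np.uint8); o[:270]=crop; o[275:275+280,:315]=c2; cv2.imwrite('pics/w2c.png',o)
```

```text
1.7333 [475.47350449 222.78461431 364.61359207] [ 2.67943686e-04  9.99999936e-01  3.57553759e-05 -2.32301693e-04]
img shift ((-0.817721005882845, 0.6079052509763727), 1.018230400979519)
162 37.2 151.5 [445.2  54.2  81. ] [445.   54.9  82. ]
129 253.5 186.0 [473.4 222.9  81.6] [473.3 222.9  82. ]
1479 489.6 233.8 [516.7 424.5  79.8] [515.6 422.7  82. ]
cup [460.32444167 209.62251031] [474.80556202 238.20932401]
```

View pics/w2c.png

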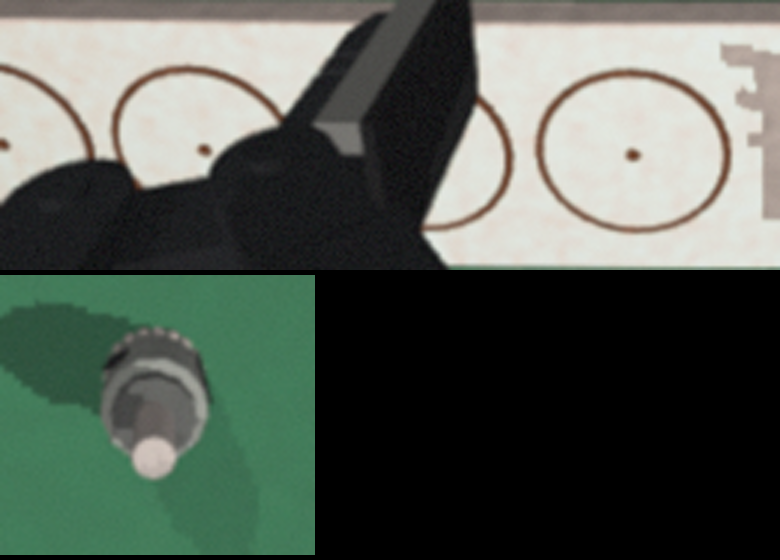

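Ring d's dot is at about (211,311.7) in the full frame, and saw_1's shank top at (253.5,186). I'll work out the ring position from the wrist view.

Run:
```python
from h import *
c=manip.get_calibration('wrist'); print(c['distortion'],c['fx'])
print(atz(c,632.5/3,260+155/3,18), atz(c,204/3,260+150/3,18), 'saw top',atz(c,253.5,186,82))
z=load('w2'); P=cloud(z,z['d']); print('bench z',np.median(P[20:100,230:300,2]),'board',np.median(P[300:330,185:200,2]))
```

```text
[-0.05670866  0.          0.          0.          0.        ] 335.4010187023179
[639.89188522 174.48562675  18.        ] [640.33643243  10.08627391  18.        ] saw top [473.27596484 222.86951127  82.        ]
bench z -0.4592924106363796 board 18.30200299975533
```

Wrist and scene agree on the offset from saw_1 to ring d: (166.6, -48.4). I'll descend to TCP z 224 and grip.

Emit:
{"method": "send_rows", "body": {"rows": [[0, 0, 0.703, 0, 0, 0, 0], [0, 0, 0.703, 0, 0, 0, 0], [0, 0, 0.703, 0, 0, 0, 0], [0, 0, 0.703, 0, 0, 0, 0], [0, 0, 0.703, 0, 0, 0, 0], [0, 0, 0.703, 0, 0, 0, 0], [0, 0, 0.703, 0, 0, 0, 0], [0, 0, 0.703, 0, 0, 0, 0]]}}

```text
t: 2.4
eef_pos: [474.9, 223.8, 223.6]
tool_rot: [-0.001, 1.0, 0.0, 0.0]
ft_force: [0.3, -0.2, -0.2]
width: 85.5
gripper_force: 0.0
```

Emit:
{"method": "send_rows", "body": {"rows": [[0, 0, 0, 0, 0, 0, 0.3], [0, 0, 0, 0, 0, 0, 0.5], [0, 0, 0, 0, 0, 0, 0.7], [0, 0, 0, 0, 0, 0, 0.85], [0, 0, 0, 0, 0, 0, 1], [0, 0, 0, 0, 0, 0, 1], [0, 0, 0, 0, 0, 0, 1], [0, 0, 0, 0, 0, 0, 1]], "force": 40}}

```text
t: 3.07
eef_pos: [475.7, 222.7, 224.6]
tool_rot: [0.0, 1.0, 0.0, 0.0]
ft_force: [-1.3, 1.0, 6.3]
width: 8.7
gripper_force: 39.1
```

Run:
```python
from h import *
p,d,c=shot('wrist','g1'); s=manip.get_state(); print(s['t'],s['eef_pos'],s['width'],s['gripper_force'],s['ft_force'])
```

```text
3.1167 [475.75575538 222.70976456 224.65945288] 8.746437852644325 39.10379469394684 [-0.48207176 -0.28117601  6.66968827]
```

View pics/g1.png

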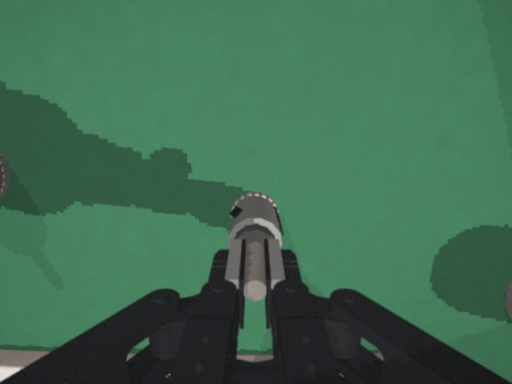

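saw_1 is gripped: the shank sits between the pads with its top at (255,291). I'll check the camera's bias from this frame, then lift.

Run:
```python
from h import *
z=load('g1'); print(atz(z,254.5,291,82.5)); P=cloud(z,z['d']); print(P[286:296,248:262].reshape(-1,3).mean(0))
```

```text
[473.78462467 223.51330575  82.5       ]
[474.20881277 223.51413476  81.55303215]
```

Emit:
{"method": "send_rows", "body": {"rows": [[0, 0, -0.3, 0, 0, 0, 1], [0, 0, -0.7, 0, 0, 0, 1], [0, 0, -0.7, 0, 0, 0, 1], [0, 0, -0.7, 0, 0, 0, 1], [-0.5, -0.4, 0, 0, 0, 0, 1], [-0.5, -0.5, 0, 0, 0, 0, 1], [-0.5, -0.5, 0, 0, 0, 0, 1], [-0.5, -0.5, 0, 0, 0, 0, 1]]}}

```text
t: 3.78
eef_pos: [526.4, 174.2, 284.0]
tool_rot: [-0.0, 1.0, -0.0, -0.0]
ft_force: [0.8, -0.7, -0.5]
width: 8.7
gripper_force: 39.0
```

Emit:
{"method": "send_rows", "body": {"rows": [[-0.77, -0.05, 0, 0, 0, 0, 1], [-0.776, 0, 0, 0, 0, 0, 1], [-0.776, 0, 0, 0, 0, 0, 1], [-0.776, 0, 0, 0, 0, 0, 1], [-0.776, 0, 0, 0, 0, 0, 1], [-0.776, 0, 0.36, 0, 0, 0, 1], [0, 0, 0.5, 0, 0, 0, 1], [0, 0, 0.5, 0, 0, 0, 1]]}}

```text
t: 4.45
eef_pos: [642.6, 173.2, 248.6]
tool_rot: [0.0, 1.0, -0.0, -0.0]
ft_force: [0.1, -0.1, -0.5]
width: 8.6
gripper_force: 39.1
```

Run:
```python
from h import *
for i in range(4): p,d,c=shot('wrist','p1')
s=manip.get_state(); print(s['t'],s['eef_pos'])
shot('scene','sp1'); shot('side','dp1')
o=np.hstack([cv2.resize(p[150:330,150:360],(466,400)),cv2.resize(load('sp1')['p'][150:230,260:340],(330,330)).copy()[:330] if 0 else cv2.resize(load('sp1')['p'][140:240,250:333],(332,400))]); cv2.imwrite('pics/p1c.png',o)
```

```text
4.65 [641.42674163 173.80325802 249.84731415]
```

View pics/p1c.png

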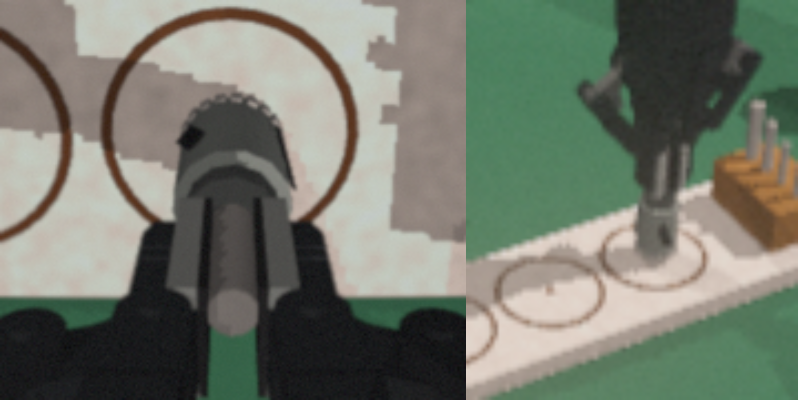

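Run:
```python
from h import *
z=load('p1'); f=lambda u,v,h: atz(z,150+u/2.219,150+v/2.222,h).round(1)
for n,a in dict(L=(104,128,18),R=(357,128,18),T=(231,9,18),tooth=(234,96,26),top=(234,313,108),topw=(228,6,18)).items(): print(n,f(*a))
```

```text
L [637.2 137.8  18. ]
R [637.2 210.1  18. ]
T [602.8 174.1  18. ]
tooth [625.  174.9  26. ]
top [637.7 174.7 108. ]
topw [602.  173.3  18. ]
```

The saw is within 1 mm of the ring centre. I'll trim that while setting it down.

Emit:
{"method": "send_rows", "body": {"rows": [[-0.024, -0.024, 0, 0, 0, 0, 1], [0, 0, 0.08, 0, 0, 0, 1], [0, 0, 0.08, 0, 0, 0, 1], [0, 0, 0.08, 0, 0, 0, 1], [0, 0, 0.05, 0, 0, 0, 1], [0, 0, 0.033, 0, 0, 0, 1], [0, 0, 0, 0, 0, 0, 1], [0, 0, 0, 0, 0, 0, 1]]}}

```text
t: 5.42
eef_pos: [642.5, 173.3, 242.7]
tool_rot: [-0.0, 1.0, -0.0, 0.0]
ft_force: [-2.7, -0.1, 7.3]
width: 8.7
gripper_force: 40.0
```

Emit:
{"method": "send_rows", "body": {"rows": [[0, 0, 0, 0, 0, 0, 0.8], [0, 0, 0, 0, 0, 0, 0.6], [0, 0, 0, 0, 0, 0, 0.5], [0, 0, 0, 0, 0, 0, 0.5], [0, 0, -0.8, 0, 0, 0, 0.5], [0, 0, -0.8, 0, 0, 0, 0.5], [0, 0, -0.8, 0, 0, 0, 0.5], [0, 0, -0.8, 0, 0, 0, 0.5]]}}

```text
t: 6.08
eef_pos: [642.4, 173.3, 322.8]
tool_rot: [-0.0, 1.0, -0.0, -0.0]
ft_force: [-0.5, 0.1, 0.1]
width: 42.9
gripper_force: 0.0
```

Emit:
{"method": "send_rows", "body": {"rows": [[0.975, -0.605, 0, 0, 0, 0, 0.5], [0.975, -0.605, 0, 0, 0, 0, 0.4], [0.975, -0.605, 0, 0, 0, 0, 0.2], [0.975, -0.605, 0, 0, 0, 0, 0], [0.975, -0.605, 0, 0, 0, 0, 0], [0.975, -0.605, 0, 0, 0, 0, 0], [0.975, -0.605, 0, 0, 0, 0, 0], [0.975, -0.605, 0, 0, 0, 0, 0]]}}

```text
t: 6.75
eef_pos: [446.1, 51.8, 321.9]
tool_rot: [-0.0, 1.0, -0.0, 0.0]
ft_force: [-0.0, -0.7, 0.4]
width: 85.3
gripper_force: 0.0
```

```bash
cat > look.py <<'E'
from h import *; import sys
from scipy import ndimage as N
f=sys.argv[1]
for i in range(4): p,d,c=shot('wrist',f)
s=manip.get_state(); print(s['t'],s['eef_pos'].round(2))
P=cloud(c,d); m=(P[...,2]>77)&(P[...,2]<87)&(d>0); m[230:]=0
L,n=N.label(m)
for i in range(1,n+1):
    k=L==i
    if 30<k.sum()<1000:
        v,u=np.argwhere(k).mean(0); print(k.sum(),u.round(1),v.round(1),P[k].mean(0).round(1),atz(c,u,v,82).round(1))
# centre dots of the rings: small dark blobs on the white board
g=p.max(2); b=(abs(P[...,2]-18)<5)&(d>0)&(g<150)
L,n=N.label(b)
for i in range(1,n+1):
    k=L==i
    if 4<=k.sum()<60:
        v,u=np.argwhere(k).mean(0); print('dot?',k.sum(),u.round(1),v.round(1),atz(c,u,v,18).round(1))
E
python3 look.py w3
python3 - <<'E'
from h import *
shot('scene','s1')
a=load('w3')['p']; b=load('s1')['p'][140:260,180:360]
cv2.imwrite('pics/v3.png',np.hstack([cv2.resize(a,(400,300)),cv2.resize(b,(400,300))]))
E
```

```text
6.95 [447.26  52.08 322.51]
177 254.5 204.4 [445.   52.5  81.1] [444.7  52.5  82. ]
159 111.2 223.8 [459.2 -46.   80.8] [458.7 -45.5  82. ]
dot? 9 233.4 167.4 [435.   34.9  18. ]
dot? 6 169.8 218.3 [480.9 -22.1  18. ]
dot? 30 352.1 312.5 [581. 148.  18.]
dot? 26 156.3 313.2 [581.5 -44.   18. ]
dot? 24 331.5 312.9 [581.1 127.7  18. ]
dot? 4 462.5 322.0 [595.5 263.3  18. ]
dot? 7 222.0 356.0 [634.4  18.7  18. ]
dot? 7 287.0 356.0 [634.5  85.8  18. ]
dot? 10 429.1 378.6 [670.2 242.1  18. ]
dot? 6 433.3 381.2 [674.3 247.7  18. ]
```

View pics/v3.png

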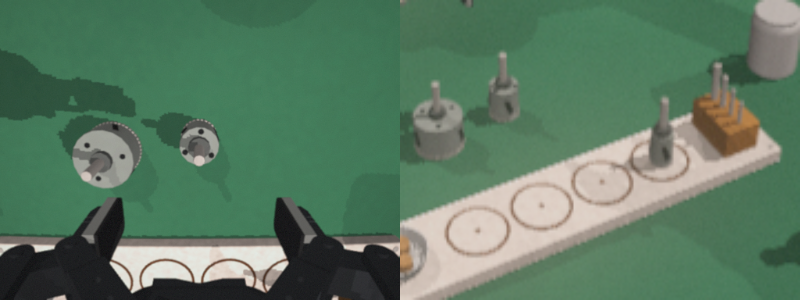

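saw_1 stands centred in ring d. saw_2's shank top is under the tool at (254.5,204), so next I'll descend, grip it and carry it to just above ring c.

Emit:
{"method": "send_rows", "body": {"rows": [[0, 0, 0.49, 0, 0, 0, 0], [0, 0, 0.49, 0, 0, 0, 0], [0, 0, 0.49, 0, 0, 0, 0], [0, 0, 0.49, 0, 0, 0, 0], [0, 0, 0.49, 0, 0, 0, 0], [0, 0, 0.49, 0, 0, 0, 0], [0, 0, 0.49, 0, 0, 0, 0], [0, 0, 0.49, 0, 0, 0, 0]]}}

```text
t: 7.67
eef_pos: [448.1, 52.8, 223.2]
tool_rot: [-0.0, 1.0, 0.0, -0.0]
ft_force: [-0.0, -0.8, 0.2]
width: 85.2
gripper_force: 0.0
```

Emit:
{"method": "send_rows", "body": {"rows": [[0, 0, 0, 0, 0, 0, 0.3], [0, 0, 0, 0, 0, 0, 0.5], [0, 0, 0, 0, 0, 0, 0.7], [0, 0, 0, 0, 0, 0, 0.85], [0, 0, 0, 0, 0, 0, 1], [0, 0, 0, 0, 0, 0, 1], [0, 0, 0, 0, 0, 0, 1], [0, 0, 0, 0, 0, 0, 1]], "force": 40}}

```text
t: 8.33
eef_pos: [447.6, 52.3, 224.4]
tool_rot: [0.0, 1.0, -0.0, 0.0]
ft_force: [0.7, 0.6, 4.2]
width: 8.5
gripper_force: 39.1
```

Emit:
{"method": "send_rows", "body": {"rows": [[0, 0, -0.3, 0, 0, 0, 1], [0, 0, -0.7, 0, 0, 0, 1], [0, 0, -0.7, 0, 0, 0, 1], [0, 0, -0.7, 0, 0, 0, 1], [-0.8, 0.39, 0, 0, 0, 0, 1], [-0.8, 0.39, 0, 0, 0, 0, 1], [-0.8, 0.39, 0, 0, 0, 0, 1], [-0.8, 0.39, 0, 0, 0, 0, 1]]}}

```text
t: 9.0
eef_pos: [528.2, 91.8, 284.6]
tool_rot: [0.0, 1.0, -0.0, 0.0]
ft_force: [0.9, -0.1, -1.0]
width: 8.6
gripper_force: 39.1
```

Emit:
{"method": "send_rows", "body": {"rows": [[-0.767, 0, 0, 0, 0, 0, 1], [-0.767, 0, 0, 0, 0, 0, 1], [-0.767, 0, 0, 0, 0, 0, 1], [-0.767, 0, 0, 0, 0, 0, 1], [-0.767, 0, 0, 0, 0, 0, 1], [-0.767, 0, 0.36, 0, 0, 0, 1], [0, 0, 0.5, 0, 0, 0, 1], [0, 0, 0.5, 0, 0, 0, 1]]}}

```text
t: 9.67
eef_pos: [642.9, 91.2, 249.4]
tool_rot: [0.0, 1.0, -0.0, -0.0]
ft_force: [-0.5, -0.8, -1.1]
width: 8.7
gripper_force: 39.1
```

```bash
cat > pl.py <<'E'
from h import *; import sys
f=sys.argv[1]
for i in range(4): p,d,c=shot('wrist',f)
s=manip.get_state(); print(s['t'],s['eef_pos'].round(2),s['width'])
cv2.imwrite(f'pics/{f}c.png',cv2.resize(p[130:330,130:380],(750,600),interpolation=cv2.INTER_CUBIC))
E
python3 pl.py p2
```

```text
9.8667 [641.97  91.34 250.1 ] 8.597824046570922
```

View pics/p2c.png

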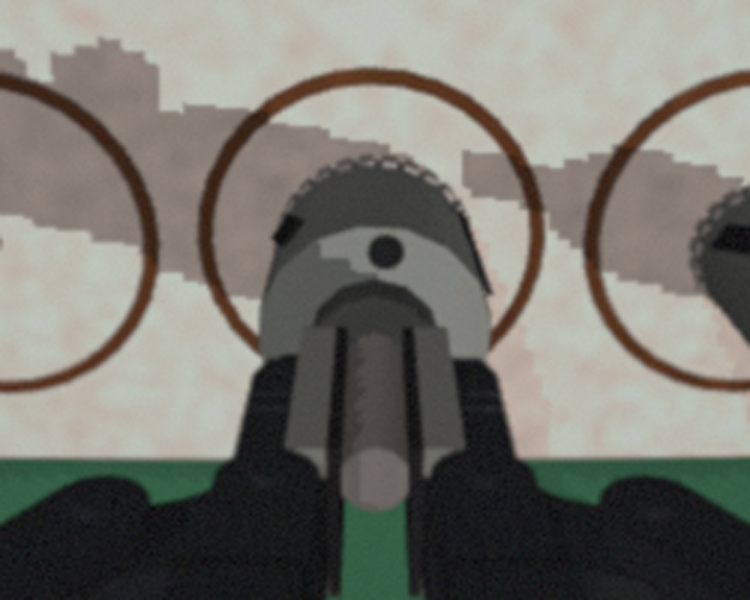

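saw_2 hovers inside ring c. The ring's outer edges are at crop x 198 and 545 with the top at 67, and the far teeth are at (379,156). I'll work out the error.

```bash
cat > er.py <<'E'
from h import *; import sys
f,L,R,T,tu,tv,r=sys.argv[1],*map(float,sys.argv[2:])
z=load(f); g=lambda u,v,h: atz(z,130+u/3,130+v/3,h)
l,q,t,w=g(L,230,18),g(R,230,18),g((L+R)/2,T,18),g(tu,tv,26)
ring=np.array([t[0]+37,(l[1]+q[1])/2]); saw=np.array([w[0]+r,w[1]]); print('diam',q[1]-l[1],'ring',ring.round(1),'saw',saw.round(1),'world move',(ring-saw).round(1))
E
python3 er.py p2 198 545 67 378 156 20
```

```text
diam 73.48419654597916 ring [639.4  91.7] saw [638.7  93. ] world move [ 0.7 -1.3]
```

Emit:
{"method": "send_rows", "body": {"rows": [[-0.028, -0.032, 0, 0, 0, 0, 1], [0, 0, 0.08, 0, 0, 0, 1], [0, 0, 0.08, 0, 0, 0, 1], [0, 0, 0.08, 0, 0, 0, 1], [0, 0, 0.05, 0, 0, 0, 1], [0, 0, 0.033, 0, 0, 0, 1], [0, 0, 0, 0, 0, 0, 1], [0, 0, 0, 0, 0, 0, 1]]}}

```text
t: 10.53
eef_pos: [643.2, 90.5, 242.5]
tool_rot: [0.0, 1.0, -0.0, 0.0]
ft_force: [-2.1, 0.1, 5.5]
width: 8.8
gripper_force: 39.9
```

Emit:
{"method": "send_rows", "body": {"rows": [[0, 0, 0, 0, 0, 0, 0.8], [0, 0, 0, 0, 0, 0, 0.6], [0, 0, 0, 0, 0, 0, 0.5], [0, 0, 0, 0, 0, 0, 0.5], [0, 0, -0.8, 0, 0, 0, 0.5], [0, 0, -0.8, 0, 0, 0, 0.5], [0, 0, -0.8, 0, 0, 0, 0.5], [0, 0, -0.8, 0, 0, 0, 0.5]]}}

```text
t: 11.2
eef_pos: [643.1, 90.5, 322.8]
tool_rot: [-0.0, 1.0, -0.0, -0.0]
ft_force: [-0.1, 0.4, 0.1]
width: 42.8
gripper_force: 0.0
```

Emit:
{"method": "send_rows", "body": {"rows": [[0.5, -0.97, 0, 0, 0, 0, 0.5], [0.5, -0.97, 0, 0, 0, 0, 0.4], [0.5, -0.97, 0, 0, 0, 0, 0.2], [0.5, -0.97, 0, 0, 0, 0, 0], [0.5, -0.97, 0, 0, 0, 0, 0], [0.5, -0.97, 0, 0, 0, 0, 0], [0.5, -0.97, 0, 0, 0, 0, 0], [0.5, -0.97, 0, 0, 0, 0, 0]]}}

```text
t: 11.87
eef_pos: [542.4, -104.5, 322.0]
tool_rot: [-0.0, 1.0, -0.0, 0.0]
ft_force: [-0.3, -1.2, -0.3]
width: 85.6
gripper_force: 0.0
```

Emit:
{"method": "send_rows", "body": {"rows": [[0.5, -0.96, 0, 0, 0, 0, 0], [0.5, -0.96, 0, 0, 0, 0, 0], [0.5, -0.96, 0, 0, 0, 0, 0], [0.5, -0.96, 0, 0, 0, 0, 0], [0.5, -0.96, 0, 0, 0, 0, 0], [0.47, -0.94, 0, 0, 0, 0, 0], [0, 0, 0, 0, 0, 0, 0], [0, 0, 0, 0, 0, 0, 0]]}}

```text
t: 12.53
eef_pos: [468.4, -247.9, 322.0]
tool_rot: [0.001, 1.0, -0.0, -0.0]
ft_force: [-0.1, 0.1, -0.7]
width: 85.3
gripper_force: 0.0
```

```bash
python3 look.py w4 | grep -v dot
```

```text
12.7333 [ 469.32 -246.23  321.97]
181 252.5 204.9 [ 467.7 -246.9   81.1] [ 467.4 -246.9   82. ]
```

saw_3 is under the tool, with its shank top at (252.5,205) in the wrist frame. I'll grip it, lift it over saw_4's height and carry it to ring b.

Emit:
{"method": "send_rows", "body": {"rows": [[0, 0, 0.49, 0, 0, 0, 0], [0, 0, 0.49, 0, 0, 0, 0], [0, 0, 0.49, 0, 0, 0, 0], [0, 0, 0.49, 0, 0, 0, 0], [0, 0, 0.49, 0, 0, 0, 0], [0, 0, 0.49, 0, 0, 0, 0], [0, 0, 0.49, 0, 0, 0, 0], [0, 0, 0.49, 0, 0, 0, 0]]}}

```text
t: 13.4
eef_pos: [468.8, -246.3, 222.0]
tool_rot: [-0.0, 1.0, 0.0, -0.001]
ft_force: [0.3, -0.1, 0.2]
width: 85.5
gripper_force: 0.0
```

Emit:
{"method": "send_rows", "body": {"rows": [[0, 0, 0, 0, 0, 0, 0.3], [0, 0, 0, 0, 0, 0, 0.5], [0, 0, 0, 0, 0, 0, 0.7], [0, 0, 0, 0, 0, 0, 0.85], [0, 0, 0, 0, 0, 0, 1], [0, 0, 0, 0, 0, 0, 1], [0, 0, 0, 0, 0, 0, 1], [0, 0, 0, 0, 0, 0, 1]], "force": 45}}

```text
t: 14.07
eef_pos: [469.0, -247.0, 224.3]
tool_rot: [0.0, 1.0, -0.0, 0.0]
ft_force: [-0.3, 0.2, 3.9]
width: 9.0
gripper_force: 44.0
```

Emit:
{"method": "send_rows", "body": {"rows": [[0, 0, -0.4, 0, 0, 0, 1], [0, 0, -0.8, 0, 0, 0, 1], [0, 0, -0.8, 0, 0, 0, 1], [0, 0, -0.8, 0, 0, 0, 1], [0, 0, -0.8, 0, 0, 0, 1], [0, 0, -0.8, 0, 0, 0, 1], [-0.9, 0.5, 0, 0, 0, 0, 1], [-0.9, 0.5, 0, 0, 0, 0, 1]]}}

```text
t: 14.73
eef_pos: [514.0, -222.1, 336.3]
tool_rot: [0.001, 1.0, -0.001, 0.001]
ft_force: [1.5, -0.5, -2.3]
width: 8.4
gripper_force: 44.1
```

Emit:
{"method": "send_rows", "body": {"rows": [[-0.64, 0.95, 0, 0, 0, 0, 1], [-0.64, 0.95, 0, 0, 0, 0, 1], [-0.64, 0.95, 0, 0, 0, 0, 1], [-0.64, 0.95, 0, 0, 0, 0, 1], [-0.64, 0.95, 0, 0, 0, 0, 1], [-0.64, 0.95, 0, 0, 0, 0, 1], [-0.64, 0.95, 0, 0, 0, 0, 1], [-0.62, 0.95, 0, 0, 0, 0, 1]]}}

```text
t: 15.4
eef_pos: [641.9, -30.6, 334.4]
tool_rot: [0.0, 1.0, -0.0, -0.0]
ft_force: [0.4, -0.7, -2.9]
width: 8.2
gripper_force: 44.1
```

Emit:
{"method": "send_rows", "body": {"rows": [[0, 0.8, 0, 0, 0, 0, 1], [0, 0.83, 0, 0, 0, 0, 1], [0, 0, 0.56, 0, 0, 0, 1], [0, 0, 0.56, 0, 0, 0, 1], [0, 0, 0.56, 0, 0, 0, 1], [0, 0, 0.56, 0, 0, 0, 1], [0, 0, 0.56, 0, 0, 0, 1], [0, 0, 0.56, 0, 0, 0, 1]]}}

```text
t: 16.07
eef_pos: [641.3, 8.8, 249.8]
tool_rot: [-0.0, 1.0, -0.0, -0.0]
ft_force: [0.5, -0.6, -2.4]
width: 8.6
gripper_force: 44.1
```

```bash
python3 pl.py p3
```

```text
16.2667 [641.49   8.75 250.61] 8.782336899663719
```

View pics/p3c.png

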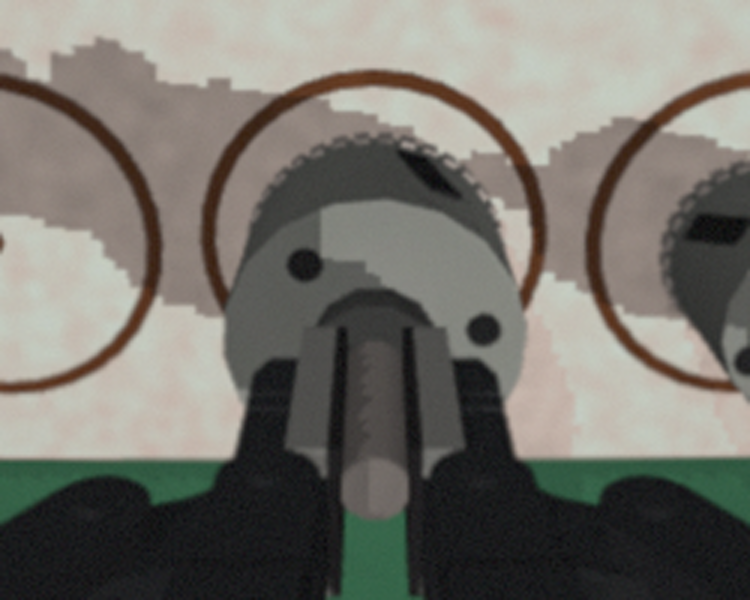

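saw_3 hovers in ring b. The ring's outer edges are at 201 and 547 with the top at 70, and the far teeth are at (377,132).

```bash
python3 er.py p3 201 547 69 377 132 26
```

```text
diam 73.49718787414204 ring [639.5   9.7] saw [639.6  10.3] world move [-0.  -0.6]
```

Emit:
{"method": "send_rows", "body": {"rows": [[0, -0.02, 0, 0, 0, 0, 1], [0, 0, 0.08, 0, 0, 0, 1], [0, 0, 0.08, 0, 0, 0, 1], [0, 0, 0.08, 0, 0, 0, 1], [0, 0, 0.05, 0, 0, 0, 1], [0, 0, 0.03, 0, 0, 0, 1], [0, 0, 0, 0, 0, 0, 1], [0, 0, 0, 0, 0, 0, 1]]}}

```text
t: 16.93
eef_pos: [641.4, 8.3, 242.4]
tool_rot: [0.0, 1.0, -0.0, 0.0]
ft_force: [-2.9, 0.7, 3.9]
width: 8.4
gripper_force: 44.9
```

Emit:
{"method": "send_rows", "body": {"rows": [[0, 0, 0, 0, 0, 0, 0.8], [0, 0, 0, 0, 0, 0, 0.6], [0, 0, 0, 0, 0, 0, 0.5], [0, 0, 0, 0, 0, 0, 0.5], [0, 0, -0.8, 0, 0, 0, 0.5], [0, 0, -0.8, 0, 0, 0, 0.5], [0, 0, -0.8, 0, 0, 0, 0.5], [0, 0, -0.8, 0, 0, 0, 0.5]]}}

```text
t: 17.6
eef_pos: [641.4, 8.3, 322.8]
tool_rot: [0.0, 1.0, -0.0, -0.0]
ft_force: [-0.4, -0.6, -0.3]
width: 42.9
gripper_force: 0.0
```

Emit:
{"method": "send_rows", "body": {"rows": [[0.9, -0.28, 0, 0, 0, 0, 0.5], [0.9, -0.28, 0, 0, 0, 0, 0.4], [0.9, -0.28, 0, 0, 0, 0, 0.2], [0.9, -0.28, 0, 0, 0, 0, 0], [0.9, -0.28, 0, 0, 0, 0, 0], [0.9, -0.28, 0, 0, 0, 0, 0], [0.9, -0.28, 0, 0, 0, 0, 0], [0.9, -0.28, 0, 0, 0, 0, 0]]}}

```text
t: 18.27
eef_pos: [460.3, -47.9, 321.9]
tool_rot: [-0.0, 1.0, -0.0, 0.0]
ft_force: [-0.7, 0.2, 0.2]
width: 85.4
gripper_force: 0.0
```

```bash
python3 look.py w5 | grep -v dot
```

```text
18.4667 [461.33 -47.87 322.42]
180 254.9 205.1 [459.6 -47.   81. ] [459.3 -47.   82. ]
```

Emit:
{"method": "send_rows", "body": {"rows": [[0, 0, 0.49, 0, 0, 0, 0], [0, 0, 0.49, 0, 0, 0, 0], [0, 0, 0.49, 0, 0, 0, 0], [0, 0, 0.49, 0, 0, 0, 0], [0, 0, 0.49, 0, 0, 0, 0], [0, 0, 0.49, 0, 0, 0, 0], [0, 0, 0.49, 0, 0, 0, 0], [0, 0, 0.49, 0, 0, 0, 0]]}}

```text
t: 19.13
eef_pos: [462.2, -47.5, 223.2]
tool_rot: [-0.0, 1.0, 0.0, -0.0]
ft_force: [-0.1, 0.1, 0.7]
width: 85.7
gripper_force: 0.0
```

Emit:
{"method": "send_rows", "body": {"rows": [[0, 0, 0, 0, 0, 0, 0.3], [0, 0, 0, 0, 0, 0, 0.5], [0, 0, 0, 0, 0, 0, 0.7], [0, 0, 0, 0, 0, 0, 0.85], [0, 0, 0, 0, 0, 0, 1], [0, 0, 0, 0, 0, 0, 1], [0, 0, 0, 0, 0, 0, 1], [0, 0, 0, 0, 0, 0, 1]], "force": 50}}

```text
t: 19.8
eef_pos: [461.6, -47.7, 224.5]
tool_rot: [-0.0, 1.0, -0.0, 0.0]
ft_force: [-1.4, 0.5, 4.7]
width: 8.7
gripper_force: 48.7
```

Emit:
{"method": "send_rows", "body": {"rows": [[0, 0, -0.3, 0, 0, 0, 1], [0, 0, -0.7, 0, 0, 0, 1], [0, 0, -0.7, 0, 0, 0, 1], [0, 0, -0.7, 0, 0, 0, 1], [-0.6, -0.255, 0, 0, 0, 0, 1], [-0.6, -0.255, 0, 0, 0, 0, 1], [-0.6, -0.255, 0, 0, 0, 0, 1], [-0.6, -0.255, 0, 0, 0, 0, 1]]}}

```text
t: 20.47
eef_pos: [522.0, -73.5, 284.5]
tool_rot: [0.0, 1.0, -0.0, 0.0]
ft_force: [0.4, -0.2, -2.8]
width: 8.4
gripper_force: 48.7
```

Emit:
{"method": "send_rows", "body": {"rows": [[-0.8, 0, 0, 0, 0, 0, 1], [-0.8, 0, 0, 0, 0, 0, 1], [-0.8, 0, 0, 0, 0, 0, 1], [-0.8, 0, 0, 0, 0, 0, 1], [-0.8, 0, 0, 0, 0, 0, 1], [-0.8, 0, 0.36, 0, 0, 0, 1], [0, 0, 0.5, 0, 0, 0, 1], [0, 0, 0.5, 0, 0, 0, 1]]}}

```text
t: 21.13
eef_pos: [641.8, -73.2, 249.3]
tool_rot: [-0.0, 1.0, -0.0, -0.0]
ft_force: [-0.4, -0.0, -3.0]
width: 8.3
gripper_force: 48.7
```

```bash
python3 pl.py p4
```

```text
21.3333 [640.89 -73.23 250.02] 8.294442448459774
```

View pics/p4c.png

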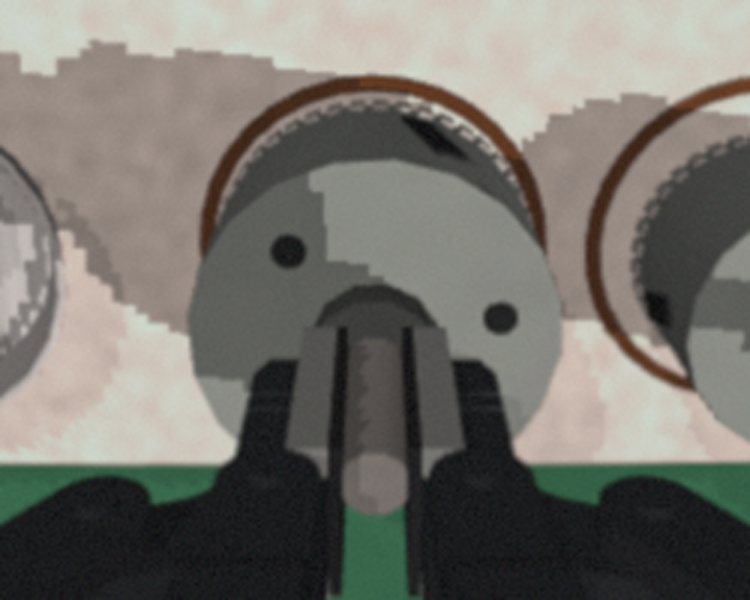

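saw_4 hovers in ring a. The ring's outer edges are at 200 and 546 with the top at 75, and the far teeth are at (377,99).

```bash
python3 er.py p4 200 546 75 377 99 32
```

```text
diam 73.23888947610062 ring [639.9 -72.3] saw [638.  -71.6] world move [ 1.9 -0.8]
```

Emit:
{"method": "send_rows", "body": {"rows": [[-0.06, -0.02, 0, 0, 0, 0, 1], [0, 0, 0.08, 0, 0, 0, 1], [0, 0, 0.08, 0, 0, 0, 1], [0, 0, 0.08, 0, 0, 0, 1], [0, 0, 0.05, 0, 0, 0, 1], [0, 0, 0.03, 0, 0, 0, 1], [0, 0, 0, 0, 0, 0, 1], [0, 0, 0, 0, 0, 0, 1]]}}

```text
t: 22.0
eef_pos: [642.9, -73.8, 242.6]
tool_rot: [-0.0, 1.0, -0.0, 0.0]
ft_force: [-3.4, -0.5, 5.9]
width: 8.2
gripper_force: 49.9
```

Emit:
{"method": "send_rows", "body": {"rows": [[0, 0, 0, 0, 0, 0, 0.8], [0, 0, 0, 0, 0, 0, 0.6], [0, 0, 0, 0, 0, 0, 0.5], [0, 0, 0, 0, 0, 0, 0.5], [0, 0, -0.8, 0, 0, 0, 0.5], [0, 0, -0.8, 0, 0, 0, 0.5], [0, 0, -0.8, 0, 0, 0, 0.5], [0, 0, -0.8, 0, 0, 0, 0.5]]}}

```text
t: 22.67
eef_pos: [642.9, -73.7, 322.8]
tool_rot: [-0.0, 1.0, -0.0, -0.0]
ft_force: [0.4, 0.8, 0.5]
width: 42.5
gripper_force: 0.0
```

Emit:
{"method": "send_rows", "body": {"rows": [[0.9, 0.35, -0.5, 0, 0, 0, 0.5], [0.9, 0.35, -0.5, 0, 0, 0, 0.5], [0.9, 0.35, -0.5, 0, 0, 0, 0.5], [0.9, 0.35, -0.5, 0, 0, 0, 0.2], [0.9, 0.35, -0.5, 0, 0, 0, 0], [0.9, 0.35, 0, 0, 0, 0, 0], [0.5, 0.35, 0, 0, 0, 0, 0], [0, 0, 0, 0, 0, 0, 0]]}}

```text
t: 23.33
eef_pos: [493.5, -11.3, 385.2]
tool_rot: [-0.0, 1.0, -0.0, 0.001]
ft_force: [0.2, 0.3, -0.2]
width: 85.6
gripper_force: 0.0
```

Run:
```python
from h import *
for i in range(3): w=shot('wrist','wf')[0]
a=shot('scene','sf')[0]; b=shot('side','df')[0]
f=lambda i:cv2.resize(i,(400,300),interpolation=cv2.INTER_CUBIC)
cv2.imwrite('pics/fin.png',np.vstack([np.hstack([f(a[130:265,150:360]),f(b[90:300,220:430])]),np.hstack([f(w),f(a)])]))
```

```text
(no output)
```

View pics/fin.png

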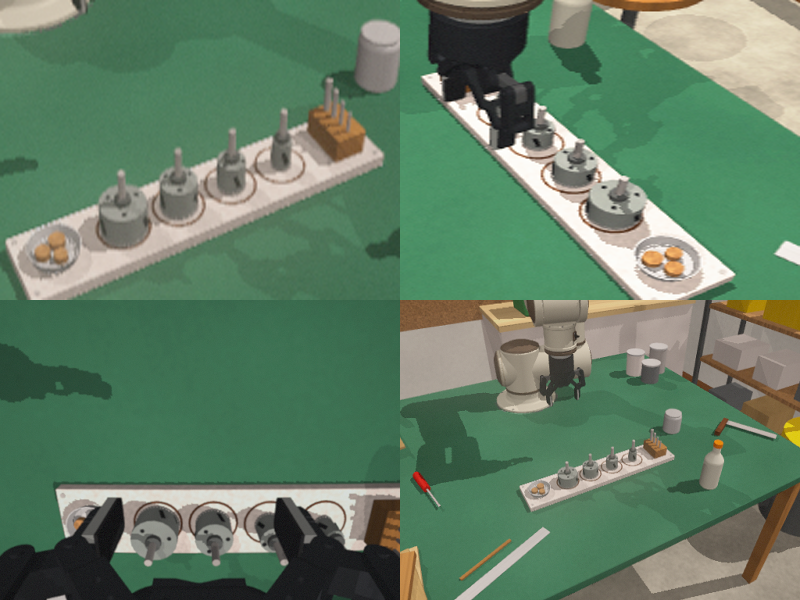

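All four saws stand upright in size order from the bit block, and the tin hasn't moved. I'll check the centring numerically before handing in.

Run:
```python
from h import *
from scipy import optimize as O
c=load('sf'); P=cloud(c,c['d']).reshape(-1,3); 
R=[(642.1,-73.3,32),(642.1,9.2,26),(643.3,89.5,20),(643.3,171.7,14)]
for x,y,r in R:
    q=P[(np.hypot(P[:,0]-x,P[:,1]-y)<r+6)&(P[:,2]>26)&(P[:,2]<54)]
    s=O.least_squares(lambda v:np.hypot(q[:,0]-v[0],q[:,1]-v[1])-r,[x,y],loss='soft_l1').x
    print(len(q),(s-[x,y]).round(1))
```

```text
270 [-0.3 -0.5]
204 [-1.4 -1.5]
137 [-1.9  1. ]
89 [-1.8  0.9]
```

```bash
python3 -c "
from cell import manip
print(manip.close_job())"
```

```text
the job is handed in; nothing more can be done
None
```

The job is handed in: all four hole saws stand upright in their rings, smallest beside the bit block and rising to the largest at the far end, each within about 2 mm of centre by the camera check, with the tin left where it was.

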